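# Go-gauge the drilled display-stand bases

### The arm

A 6-joint arm with a two-finger parallel gripper is mounted at the origin on the work surface. World frame = base frame: x ahead of the robot, y to its left, z up, the work surface at z = 0. Lengths are in m, angles in rad, forces in N, time in s.
With the tool pointing down it reaches from about 0.375 to 0.9 m from the base axis. Payload 3.1 kg.
Tool frame: the origin (TCP) lies between the finger pads; the fingertips stand 19 mm ahead of it and the grasp point (between the pads) is the TCP; z points along the fingers, y is the direction in which the jaws open and shut (so a half turn about z gives the same grasp; the last joint's range is limited). The gripper opens to 87 mm and grips with 3 to 60 N. Pads are 19 mm wide; open, the fingers measure 117 mm over their backs; the gripper's body (75 mm by 190 mm) begins 51 mm behind the grasp point.
Start: joints at [-1.325, 0.527, 1.433, -0, 1.181, -0.178], TCP at [0.257, -0.57, 0.242] pointing down, gripper open.
Joint ranges: [-3.08, 3.08], [-0.75, 2.2], [0.22, 2.44], [-1.43, 4.57], [0, 2.65], [-2.85, 2.85]. Speed limits (rad/s): [2.79, 2.79, 3.14, 3.14, 3.14, 3.14].

### API

Orientations are given as a unit quaternion [x, y, z, w].
In Python, from rig import robot gives the robot as it stands.
- The arm moves only by the tool apply_moves, never from a script. Its argument "series" is a list of rows, each a list of 7 numbers: the shift along the tool's x, y, z in cm, then the turn, a rotation vector about the tool's x, y, z in degrees, then the opening, from 0 (shut) to 1 (fully open). In form: [[dx, dy, dz, rx, ry, rz, grip], ...]. A call has 1 to 5 rows; each row is the pose to reach, as a shift and turn from the pose commanded when the call began, along the tool's axes at that moment; what a row does not reach only later rows make up. A row lasts 1/12 s, in which the tool goes at most 41.7 mm and 7.16 degrees, less where a joint would pass 70% of its speed; a pose out of reach is approached as far as the arm can. A call with a gripper value outside its range is refused whole. The fingers move at their own pace and stop on an object; "newtons" is the grip in N (left out, the last holds). Time passes only in rows, so rows that repeat a pose let the fingers close. It gives the time, the measured TCP pose, the force and the opening at its end, in the units of the state.
- robot.get_obs(): the state, without advancing time (a new reading comes with each control period).
- robot.camera(name): name is "scene" or "top" or "wrist"; returns the picture (480x640x3 uint8, red, green, blue); there is no depth.
- robot.camera_params(name): a dict with "mtx" (3x3 intrinsics, pixels), "origin" and "rotation" of the camera in the world. Camera axes: x right, y down, z forward; pixel columns grow to the right and rows downward; lengths in m; the calibration is good to about 2 mm. A picture is of the moment at which its call begins: read the wrist's pose just before it. camera_params takes no time and is no camera call; for the wrist camera it gives the pose at the moment of the call.
- robot.hand_in(): hands the job in, once; it reports no verdict.
The state is a dict: "time": time; "q": joint angles; "joint_velocities": joint speeds; "joint_torque": joint torques, N m; "position": TCP position; "tool_rot": TCP orientation; "ft_force": force on the tool from outside, world axes, zero at the start; "moment": the same for the moment, N m; "grip_width": finger opening in m.
Only numpy, scipy, OpenCV 4.12 (cv2) and the standard library are available. Lean on these libraries where they do the work, as an engineer would, in place of code of your own. Each camera call takes 0.05 s, during which the arm holds its last target. There are 200 camera calls.

### The job

Two of the three small wooden stand bases on the cutting mat have a hole that is too tight inside; one is open to full size. Find that one by trying the plug gauge gently in the holes, never forcing it, until the gauge has gone fully home in it; then put the gauge back fully home in its stand, and slip that base gently, right way up, over the post in the black tray until it sits flat on the tray's floor. Leave the two tight bases standing where they are and the jar, tin and bottle undisturbed.

Things in the scene. Friction and masses are not known exactly. Their poses are not given: they have to be found in the camera images.
- gauge_grip (a point): Plug gauge: the middle of its light wooden handle, 24 x 24 mm square (faces along x, y) and 56 mm tall; z up along the gauge. Under the handle a round steel collar, 32 mm diameter, 5 mm thick (underside 33 mm below this point), then the pin. About 120 g. Starts upright, home in its stand. Fully home: the collar's underside rests on the top round the hole.
- gauge_tip (a point): Plug gauge: the end of its straight round steel pin, on the axis, 69 mm below gauge_grip; z up along the gauge. Pin 14 mm in diameter, 36 mm long from collar to end, the last 3 mm tapered to a 9 mm end face.
- stand_hole (a point): Gauge stand, a fixed dark wooden block 80 x 80 mm, 45 mm tall: the centre of the hole's mouth in its top, z up. Hole 18 mm in diameter, 41 mm deep, with a 2 mm chamfer: a loose fit for the pin. It may be on either side of the mat, turned a little.
- base_a_mid (a point): Loose wooden stand base A: its centre, half-way up on the hole's axis, z up. Square plinth 60 x 60 mm, 14 mm tall, with a square block 50 x 50 mm, 30 mm tall on it (sides along x, y): 44 mm in all, about 130 g. Vertical hole in the middle of the top, its mouth 22 mm above this point, 15.2 mm in diameter with a 1.5 mm chamfer, the same on all three bases.
- base_b_mid (a point): Loose wooden stand base B: its centre; outside just like A. One of A, B, C, a different one each time, is good: its hole is open right through (15.2 mm or more) and the gauge goes fully home. The two tight ones have a bush inside, out of sight, with a 9 mm bore: the pin enters 20 to 23 mm, then meets that bush, with about 15 mm of pin still showing above the base.
- base_c_mid (a point): Loose wooden stand base C: its centre; outside just like A. More than 30 N between the gauge and any base damages the wood. The bottom mouth of each hole is 15.2 mm in diameter, too; the bush has a little play and may rattle.
- post_foot (a point): Fixed shallow black tray 160 x 160 mm, walls 25 mm tall and 4 mm thick, with an upright wooden post in its middle: this point is the post's foot on the inner floor, 4 mm above the table, z up, x and y along the tray's sides. Post 13 mm in diameter, 29 mm tall, the top 6 mm tapered to 6 mm. On the other side of the mat from the gauge stand.
- jar_mid (a point): Bystander: glass jar 54 mm in diameter and 60 mm tall, its centre. Beyond the mat. Leave alone.
- tin_mid (a point): Bystander: open dark round tin 76 mm in diameter and 42 mm tall, its centre. Beyond the mat. Leave alone.
- glue_mid (a point): Bystander: white bottle 34 mm in diameter and 85 mm tall, its centre. Beyond the mat. Leave alone.
Not all that is in view belongs to the job. Leave any purple look-alike of the part that bears gauge_grip alone.

How it is judged:
By the outcome, as a careful person would: the job done as asked, in the order asked, and still so for the second after the job is handed in, with the robot touching nothing.
It also fails if it takes over 72 s, if anything falls off the work surface, if the arm or the gripper's body presses on something with over 40 N, if the wrist force passes 120 N, or if a joint passes its speed limit or range.

## Working session

There is one attempt and no reset: what is moved stays moved. The work goes in short steps, Python scripts to look and compute and a tool call to move; the robot and the scene stay as the last step left them, time stands still between calls to the robot, and variables do not carry over. Pictures are saved under pics/ and viewed, about 8 in all and at most 12, crops included, and the job is handed in when it is done.

Besides the shell and the picture viewer there is one more tool, called after "Emit:" by a JSON object that holds its "fn" and its "kwargs". apply_moves: Moves the arm, as the interface text tells. Its arguments: {"type":"object","properties":{"series":{"type":"array"},"newtons":{"type":"number"}},"required":["series"]}

```bash
mkdir -p pics; ls
python3 - <<'E'
from rig import robot
import cv2,numpy as np
for n in("top","scene"):
    im=robot.camera(n); cv2.imwrite(f"pics/{n}0.png",im[:,:,::-1])
    p=robot.camera_params(n); print(n,p)
o=robot.get_obs();print(o)
E
```

```text
pics
top {'mtx': array([[561.17665411,   0.        , 323.07186582],
       [  0.        , 561.17665411, 240.98957104],
       [  0.        ,   0.        ,   1.        ]]), 'origin': array([ 0.43108318, -0.02325123,  1.32032615]), 'rotation': array([ 0.70994666, -0.70008097,  0.0553675 , -0.05288488])}
scene {'mtx': array([[564.92059776,   0.        , 322.23165709],
       [  0.        , 564.92059776, 238.24139119],
       [  0.        ,   0.        ,   1.        ]]), 'origin': array([ 1.07522971, -0.8411981 ,  0.95863461]), 'rotation': array([ 0.88728894,  0.22207843, -0.1043191 , -0.39053429])}
{'time': 0.1, 'q': array([-1.32549210e+00,  5.28377700e-01,  1.43375431e+00, -4.95436969e-06,
        1.18139204e+00, -1.78453813e-01]), 'joint_velocities': array([ 0.00182736, -0.00262797, -0.00453416, -0.00069425,  0.000457  ,
        0.000604  ]), 'joint_torque': array([ 1.37433594e-04, -4.40984738e+01, -1.77150822e+01,  6.34933007e-02,
        5.34202263e-02, -3.15999250e-05]), 'position': array([ 0.25689443, -0.56909362,  0.240673  ]), 'tool_rot': array([ 9.77636834e-01,  2.10298095e-01, -3.45622405e-05, -9.65083566e-04]), 'ft_force': array([-0.09953542,  1.08609946, -0.93359206]), 'moment': array([ 0.02832165,  0.0509422 , -0.0268473 ]), 'grip_width': 0.08682787752100907}
```

View pics/top0.png

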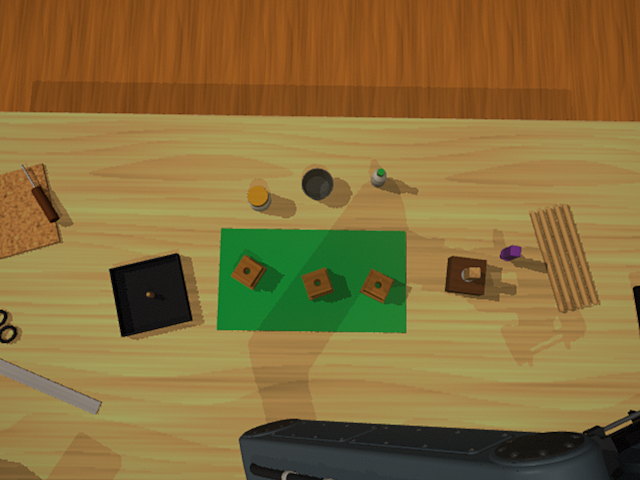

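View pics/scene0.png

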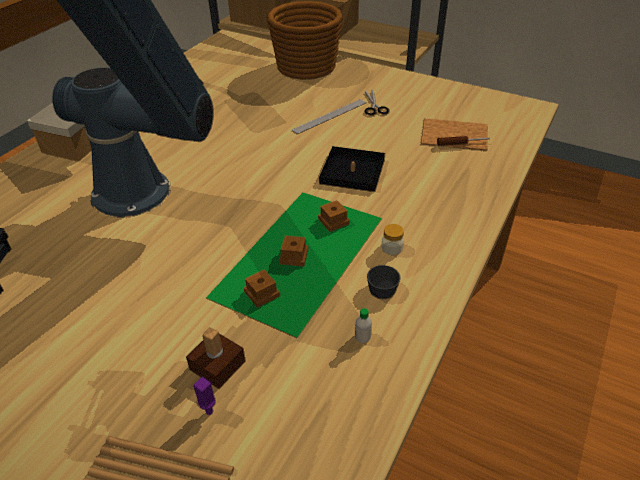

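```bash
cat > h.py <<'E'
from rig import robot
import cv2,numpy as np
from scipy.spatial.transform import Rotation as R
def snap(n,f=None):
    p=robot.camera_params(n); im=robot.camera(n)[:,:,::-1].copy()
    if f: cv2.imwrite("pics/"+f,im)
    return im,p
def cast(p,uv,z):
    uv=np.atleast_2d(np.array(uv,float))
    d=np.c_[uv,np.ones(len(uv))]@np.linalg.inv(p["mtx"]).T@R.from_quat(p["rotation"]).as_matrix().T
    return p["origin"]+d*((z-p["origin"][2])/d[:,2:])
def proj(p,X):
    c=(np.atleast_2d(X)-p["origin"])@R.from_quat(p["rotation"]).as_matrix()@p["mtx"].T
    return c[:,:2]/c[:,2:]
def go(xyz,yaw):
    "shift (cm) and turn (deg) from the measured pose to TCP xyz, tool down, tool y (jaw) along world angle yaw (mod pi)"
    o=robot.get_obs(); r=R.from_quat(o["tool_rot"]); best=None
    for k in(0,np.pi):
        y=np.array([np.cos(yaw+k),np.sin(yaw+k),0]); z=np.array([0,0,-1.]); t=R.from_matrix(np.c_[np.cross(y,z),y,z])
        v=(r.inv()*t).as_rotvec(degrees=True)
        if best is None or np.linalg.norm(v)<np.linalg.norm(best): best=v
    s=r.inv().apply(np.array(xyz)-o["position"])*100
    print("shift cm",s.round(2),"turn",best.round(2),"| pos",o["position"].round(4),"F",o["ft_force"].round(1),"t",round(o["time"],2),"w",round(o["grip_width"],4))
def jaw():
    return R.from_quat(robot.get_obs()["tool_rot"]).as_matrix()
E
python3 - <<'E'
from h import *
t=cv2.imread("pics/top0.png");s=cv2.imread("pics/scene0.png")
p=robot.camera_params("top")
hsv=cv2.cvtColor(t,cv2.COLOR_BGR2HSV)
a=cv2.resize(t[245:310,220:410],(800,274),interpolation=cv2.INTER_CUBIC)
b=cv2.resize(t[240:345,100:200],(314,326),interpolation=cv2.INTER_CUBIC)
c=cv2.resize(t[240:310,430:534],(484,326),interpolation=cv2.INTER_CUBIC)
cv2.imwrite("pics/crop1.png",np.vstack([a,np.hstack([b,c,np.zeros((326,2,3),np.uint8)])]))
E
```

```text
(no output)
```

View pics/crop1.png

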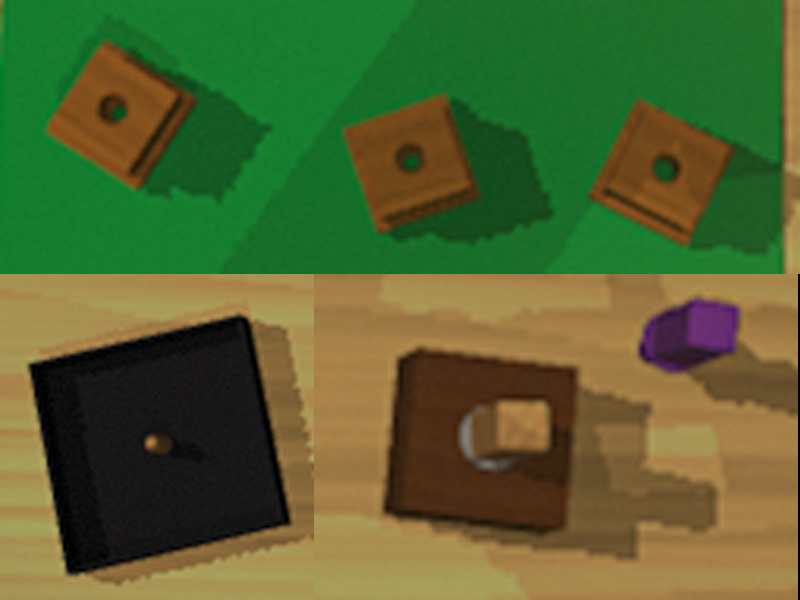

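Run:
```python
from h import *
t=cv2.imread("pics/top0.png");p=robot.camera_params("top")
for n,uv,z in(("L",(246.6,270.9),.044),("M",(317.4,282.5),.044),("R",(378.2,285.1),.044),("post",(150,293.8),.032),("handle",(474.7,272.4),.106)): print(n,cast(p,uv,z).round(4))
hsv=cv2.cvtColor(t,cv2.COLOR_BGR2HSV)
def rect(m,roi,z):
    x0,x1,y0,y1=roi; k=np.zeros_like(m);k[y0:y1,x0:x1]=m[y0:y1,x0:x1]
    c=max(cv2.findContours(k,0,1)[0],key=cv2.contourArea)[:,0]
    w=cast(p,c,z)[:,:2]*1000; r=cv2.minAreaRect(w.astype(np.float32)); print(roi,np.round(r[0],1),np.round(r[1],1),round(r[2],1))
br=((hsv[...,0]<22)&(hsv[...,1]>100)).astype(np.uint8)
rect(br,(226,275,248,300),.03);rect(br,(297,335,258,305),.03);rect(br,(357,397,258,305),.03)
rect((hsv[...,2]<115).astype(np.uint8),(440,488,250,300),.045)
rect((hsv[...,2]<45).astype(np.uint8),(100,195,245,345),.025)
w=robot.camera_params("wrist");o=robot.get_obs();r=R.from_quat(o["tool_rot"])
print("wrist in tool",r.inv().apply(w["origin"]-o["position"]),(r.inv()*R.from_quat(w["rotation"])).as_matrix().round(2),w["mtx"][0])
go((.38,-.24,.25),-.05)
```

```text
L [[0.5567 0.1471 0.044 ]]
M [[ 0.5325 -0.0148  0.044 ]]
R [[ 0.5285 -0.1532  0.044 ]]
post [[0.5022 0.3676 0.032 ]]
handle [[ 0.5543 -0.3567  0.106 ]]
(226, 275, 248, 300) [556.3 144.9] [60.  58.4] 58.2
(297, 335, 258, 305) [531.4 -14.8] [58.9 57.8] 20.2
(357, 397, 258, 305) [ 528.5 -151.2] [57.4 59.2] 63.7
(440, 488, 250, 300) [ 549.8 -356. ] [97.5 89.6] 83.6
(100, 195, 245, 345) [501.7 369.1] [158.9 162.8] 14.2
wrist in tool [ 0.07669708  0.00036726 -0.14329351] [[-0.   -0.96 -0.28]
 [ 1.    0.   -0.  ]
 [ 0.   -0.28  0.96]] [358.44747331   0.         317.79955359]
shift cm [ 24.75 -24.94  -0.88] turn [ -0.09  -0.08 -62.86] | pos [ 0.2569 -0.5691  0.2407] F [-0.1  1.1 -0.9] t 0.1 w 0.0868
```

Run:
```python
from h import *
go((.554,-.357,.23),np.radians(83.6))
```

```text
shift cm [35.8  -7.11  1.09] turn [-1.100e-01  1.000e-02  3.068e+01] | pos [ 0.2569 -0.5691  0.2407] F [-0.1  1.1 -0.9] t 0.1 w 0.0868
```

Emit:
{"fn": "apply_moves", "kwargs": {"series": [[2, -0.4, 0.1, 0, 0, 3, 1], [6, -1.2, 0.2, 0, 0, 6.5, 1], [10, -2, 0.4, 0, 0, 13, 1], [14, -2.8, 0.5, 0, 0, 20, 1], [18, -3.6, 0.6, 0, 0, 27, 1]]}}

```text
time: 0.52
position: [0.4052, -0.4629, 0.235]
tool_rot: [1.0, -0.023, -0.0, -0.001]
ft_force: [-0.2, -0.1, 0.3]
grip_width: 0.0866
```

Run:
```python
from h import *
go((.554,-.357,.23),np.radians(83.6))
```

```text
shift cm [ 14.37 -11.28   0.5 ] turn [-0.06  0.04  3.72] | pos [ 0.4052 -0.4629  0.235 ] F [-0.2 -0.1  0.3] t 0.52 w 0.0866
```

Emit:
{"fn": "apply_moves", "kwargs": {"series": [[3, -2.4, 0.1, 0, 0, 2, 1], [6, -4.8, 0.2, 0, 0, 3.7, 1], [9, -7.2, 0.3, 0, 0, 3.7, 1], [12, -9.5, 0.5, 0, 0, 3.7, 1], [14.2, -11.2, 0.5, 0, 0, 3.7, 1]]}}

```text
time: 0.93
position: [0.5526, -0.3554, 0.2297]
tool_rot: [0.999, -0.051, -0.0, -0.001]
ft_force: [-0.2, -0.4, 0.3]
grip_width: 0.0872
```

Run:
```python
from h import *
im,p=snap("wrist","w1.png")
go((.554,-.357,.23),np.radians(83.6))
print(proj(p,[[.554,-.357,.106],[.554,-.357,.045],[.5285,-.1532,.044]]))
```

```text
shift cm [-0.2   0.48 -0.01] turn [-0.2  -0.19  0.68] | pos [ 0.5564 -0.3524  0.2299] F [ 2.8  0.9 -0.2] t 0.98 w 0.0868
[[319.72081797 236.23698815]
 [319.55927622 218.52253564]
 [114.82694122 264.44407258]]
```

View pics/w1.png

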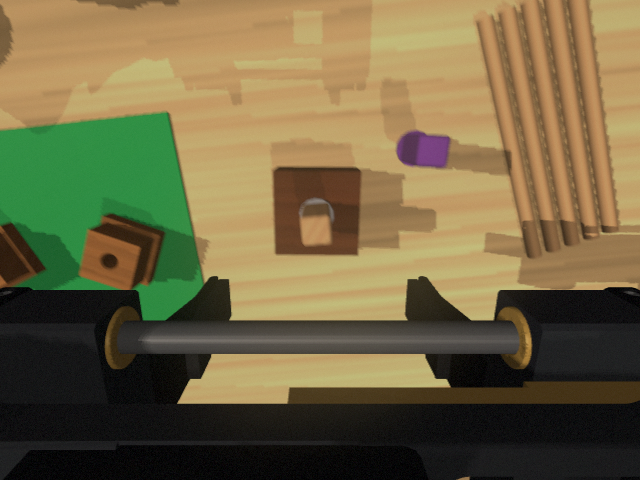

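Run:
```python
from h import *
im,p=snap("wrist")
hsv=cv2.cvtColor(im,cv2.COLOR_BGR2HSV)
def blob(m,roi,z,ar=None):
    x0,x1,y0,y1=roi; k=np.zeros_like(m);k[y0:y1,x0:x1]=m[y0:y1,x0:x1]
    c=max(cv2.findContours(k,0,1)[0],key=cv2.contourArea)[:,0]
    w=cast(p,c,z)[:,:2]*1000; r=cv2.minAreaRect(w.astype(np.float32)); print(np.round(r[0],1),np.round(r[1],1),round(r[2],1),cv2.boundingRect(c))
blob((hsv[...,2]<120).astype(np.uint8),(265,370,160,262),.045)
# handle top: light
blob(((hsv[...,2]>170)&(hsv[...,1]>60)).astype(np.uint8),(285,350,205,252),.106)
print(hsv[235,300:335,2], hsv[200:255,316,2], hsv[235,300:335:4,1])
go((.554,-.357,.23),np.radians(83.6))
```

```text
[ 559.3 -356. ] [79.5 84.1] 83.8 (279, 172, 87, 89)
[ 557.7 -354.9] [21.1 21. ] 88.5 (307, 223, 29, 28)
[ 97  98  96  96  96  97 101 165 191 193 192 194 191 193 193 192 191 188
 186 187 191 192 192 194 192 191 192 192 192 190 185 184 188 188 176] [ 89  91  90  89  91 102 140 138 142 129  95  95  96  98  99  99  97  99
 100 100 100 101 104 141 175 184 191 190 193 192 192 193 192 192 193 191
 190 189 187 186 189 190 193 192 194 191 192 192 192 195 181 158  95  95
  97] [150 149 129 125 125 131 125 131 132]
shift cm [ 0.03  0.25 -0.01] turn [-0.1  -0.04  0.72] | pos [ 0.5539 -0.3544  0.2299] F [-0.2 -0.2 -0.1] t 1.03 w 0.0869
```

Emit:
{"fn": "apply_moves", "kwargs": {"series": [[0.1, 0.15, 2, 0, 0, -2, 1], [0.1, 0.15, 4, 0, 0, -2, 1], [0.1, 0.15, 6, 0, 0, -2, 1], [0.1, 0.15, 7, 0, 0, -2, 1], [0.1, 0.15, 7, 0, 0, -2, 1]]}}

```text
time: 1.45
position: [0.5493, -0.3589, 0.1575]
tool_rot: [0.999, -0.035, -0.003, -0.002]
ft_force: [0.1, 0.3, -0.1]
grip_width: 0.0871
```

Run:
```python
from h import *
im,p=snap("wrist","w2.png")
print(proj(p,[[.556,-.356,.106],[.556,-.356,.045]]))
go((.556,-.356,.08),np.radians(86))
cv2.imwrite("pics/w2c.png",cv2.resize(im[140:340,220:420],(600,600)))
```

```text
[[311.92039059 261.67500891]
 [313.63285774 233.22342706]]
shift cm [ 0.57 -0.38  7.92] turn [-0.12  0.17 -0.05] | pos [ 0.5503 -0.3596  0.1592] F [ 0.5  0.2 -0.1] t 1.5 w 0.087
```

View pics/w2c.png

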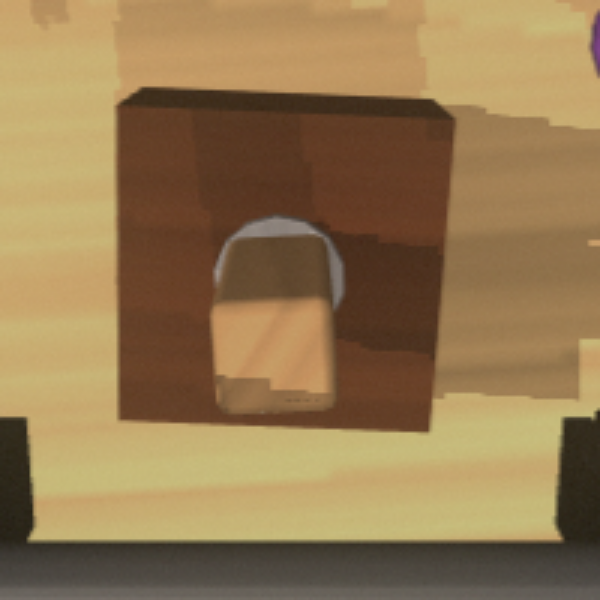

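Emit:
{"fn": "apply_moves", "kwargs": {"series": [[0.4, -0.2, 2, 0, 0, 0, 1], [0.5, -0.3, 4, 0, 0, 0, 1], [0.6, -0.4, 6, 0, 0, 0, 1], [0.6, -0.4, 7, 0, 0, 0, 1], [0.6, -0.4, 7, 0, 0, 0, 1]]}}

```text
time: 1.92
position: [0.5568, -0.3557, 0.0892]
tool_rot: [0.999, -0.035, -0.001, -0.001]
ft_force: [-0.2, 0.1, 0.3]
grip_width: 0.0872
```

Run:
```python
from h import *
go((.557,-.3555,.080),np.radians(86))
robot.camera("wrist")
go((.557,-.3555,.080),np.radians(86))
robot.camera("wrist")
go((.557,-.3555,.080),np.radians(86))
```

```text
shift cm [ 0.02 -0.02  0.92] turn [-0.11  0.15 -0.01] | pos [ 0.5568 -0.3557  0.0892] F [-0.2  0.1  0.3] t 1.92 w 0.0872
shift cm [-0.06 -0.08  1.06] turn [-0.03  0.04 -0.01] | pos [ 0.5575 -0.3563  0.0906] F [ 0.  -1.2  0.2] t 1.97 w 0.0869
shift cm [-0.13 -0.13  1.16] turn [ 0.06 -0.06 -0.02] | pos [ 0.5582 -0.3569  0.0916] F [0.2 0.5 0.4] t 2.02 w 0.0871
```

Emit:
{"fn": "apply_moves", "kwargs": {"series": [[-0.1, 0, 0.6, 0, 0, 0, 1], [-0.1, -0.1, 1, 0, 0, 0, 1], [-0.1, -0.1, 1, 0, 0, 0, 1], [-0.1, -0.1, 1, 0, 0, 0, 0.6], [-0.1, -0.1, 1, 0, 0, 0, 0]], "newtons": 25}}

```text
time: 2.43
position: [0.557, -0.3552, 0.081]
tool_rot: [0.999, -0.035, 0.0, 0.0]
ft_force: [-0.2, -0.6, -0.0]
grip_width: 0.08
```

Emit:
{"fn": "apply_moves", "kwargs": {"series": [[0, 0, 0, 0, 0, 0, 0], [0, 0, 0, 0, 0, 0, 0], [0, 0, 0, 0, 0, 0, 0], [0, 0, 0, 0, 0, 0, 0], [0, 0, 0, 0, 0, 0, 0]]}}

```text
time: 2.85
position: [0.5569, -0.3551, 0.0806]
tool_rot: [0.999, -0.035, 0.0, 0.0]
ft_force: [0.0, 0.2, -0.2]
grip_width: 0.0484
```

Run:
```python
from h import *
for i in range(3): go((.557,-.3555,.080),np.radians(86));robot.camera("wrist")
go((.557,-.3555,.080),np.radians(86))
print(robot.get_obs()["moment"])
```

```text
shift cm [0.01 0.04 0.06] turn [ 0. -0.  0.] | pos [ 0.5569 -0.3551  0.0806] F [ 0.   0.2 -0.2] t 2.85 w 0.0484
shift cm [0.01 0.04 0.06] turn [ 0. -0.  0.] | pos [ 0.5569 -0.3551  0.0806] F [ 0.9 -0.2 -0.3] t 2.9 w 0.0444
shift cm [0.01 0.04 0.06] turn [0. 0. 0.] | pos [ 0.5569 -0.3551  0.0806] F [-0.9  0.1 -0.4] t 2.95 w 0.0404
shift cm [0.02 0.04 0.06] turn [ 0. -0. -0.] | pos [ 0.5569 -0.3551  0.0806] F [-0.6  0.5  0.2] t 3.0 w 0.0363
[ 0.04619172  0.03111567 -0.02610679]
```

Emit:
{"fn": "apply_moves", "kwargs": {"series": [[0, 0, 0, 0, 0, 0, 0], [0, 0, 0, 0, 0, 0, 0], [0, 0, 0, 0, 0, 0, 0], [0, 0, 0, 0, 0, 0, 0], [0, 0, -0.3, 0, 0, 0, 0]]}}

```text
time: 3.42
position: [0.5564, -0.3547, 0.083]
tool_rot: [0.999, -0.035, -0.001, -0.001]
ft_force: [-0.2, 0.8, -1.6]
grip_width: 0.0245
```

Emit:
{"fn": "apply_moves", "kwargs": {"series": [[0, 0, -1.5, 0, 0, 0, 0], [0, 0, -3.5, 0, 0, 0, 0], [0, 0, -5.5, 0, 0, 0, 0], [0, 0, -7, 0, 0, 0, 0], [0, 0, -8, 0, 0, 0, 0]]}}

```text
time: 3.83
position: [0.5574, -0.3556, 0.1656]
tool_rot: [0.999, -0.035, 0.001, 0.001]
ft_force: [-0.7, -1.0, -0.3]
grip_width: 0.0239
```

Run:
```python
from h import *
go((.5285,-.152,.165),np.radians(86))
im,p=snap("wrist","w3.png")
go((.5285,-.152,.165),np.radians(86))
```

```text
shift cm [-4.300e+00 -2.011e+01  2.000e-02] turn [ 0.09 -0.11  0.  ] | pos [ 0.5574 -0.3556  0.1656] F [-0.7 -1.  -0.3] t 3.83 w 0.0239
shift cm [ -4.38 -20.16   0.13] turn [ 0.18 -0.24  0.  ] | pos [ 0.5581 -0.3561  0.1672] F [-0.8 -1.5 -0. ] t 3.88 w 0.024
```

View pics/w3.png

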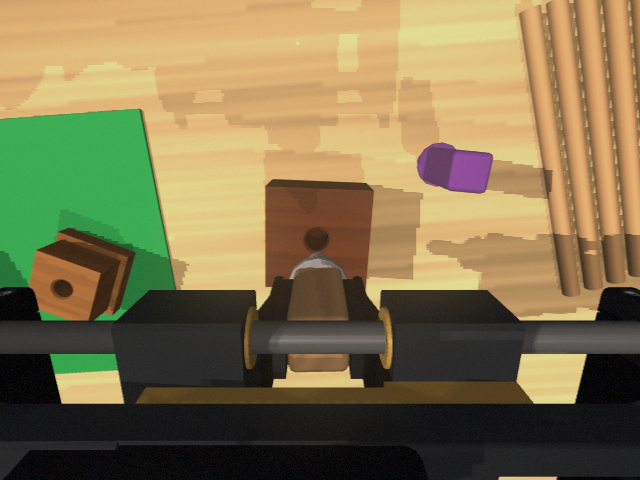

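```bash
cat >> h.py <<'E'
def hole(im,p,guess,z=.044,win=14,th=None):
    "centroid of the dark hole near the projected guess"
    u,v=proj(p,guess)[0].round().astype(int); g=cv2.cvtColor(im,cv2.COLOR_BGR2GRAY)
    x0,y0=max(u-win,0),max(v-win,0); c=g[y0:v+win,x0:u+win]
    t=th or (int(c.min())+int(np.median(c)))//2
    n,l,s,m=cv2.connectedComponentsWithStats((c<t).astype(np.uint8))
    i=1+min(range(n-1),key=lambda i:np.hypot(*(m[i+1]-win))-.05*s[i+1,4])
    uv=m[i]+[x0,y0]; X=cast(p,uv,z)[0]
    print("hole px",uv.round(1),"box",s[i],"xy",X.round(4),"guess px",(u,v)); return X
E
python3 - <<'E'
from h import *
im,p=snap("wrist","w4.png")
go((.5285,-.152,.165),np.radians(86))
hole(im,p,[.557,-.355,.045],.045,16); hole(im,p,[.5285,-.152,.044],.044,20)
E
```

```text
shift cm [-4.340e+00 -2.013e+01  1.000e-02] turn [ 0.15 -0.19  0.  ] | pos [ 0.5578 -0.3559  0.1657] F [ 0.1 -0.5 -0.9] t 3.93 w 0.024
hole px [315.4 240.8] box [  5   6  23  20 310] xy [ 0.5571 -0.3548  0.045 ] guess px (np.int64(316), np.int64(241))
hole px [ 62.7 288. ] box [  5   9  22  17 288] xy [ 0.5316 -0.1492  0.044 ] guess px (np.int64(67), np.int64(291))
```

Emit:
{"fn": "apply_moves", "kwargs": {"series": [[-0.4, -2.0, 0, 0, 0, 0, 0], [-1.2, -6, 0, 0, 0, 0, 0], [-2, -10, 0, 0, 0, 0, 0], [-2.8, -14, 0, 0, 0, 0, 0], [-3.5, -17.5, 0, 0, 0, 0, 0]]}}

```text
time: 4.35
position: [0.5323, -0.1753, 0.1622]
tool_rot: [0.999, -0.035, -0.002, -0.001]
ft_force: [0.4, 0.9, -1.6]
grip_width: 0.0241
```

Emit:
{"fn": "apply_moves", "kwargs": {"series": [[-0.4, -2, 0, 0, 0, 0, 0], [-0.56, -2.9, 0, 0, 0, 0, 0], [-0.56, -2.9, 0, 0, 0, 0, 0], [-0.56, -2.9, 0, 0, 0, 0, 0], [-0.56, -2.9, 0, 0, 0, 0, 0]]}}

```text
time: 4.77
position: [0.5314, -0.1505, 0.1635]
tool_rot: [0.999, -0.035, 0.001, 0.001]
ft_force: [0.5, 0.3, -1.7]
grip_width: 0.0238
```

Run:
```python
from h import *
for i in range(2):
    im,p=snap("wrist","w5.png")
    X=hole(im,p,[.5316,-.1492,.044],.044,16)
    go((X[0],X[1],.165),np.radians(86))
```

```text
hole px [317.6 239.8] box [  8   7  21  19 312] xy [ 0.5315 -0.1507  0.044 ] guess px (np.int64(316), np.int64(240))
shift cm [ 0.02  0.01 -0.15] turn [ 0.05 -0.06 -0.09] | pos [ 0.5313 -0.1506  0.1635] F [-0.2 -0.8 -0.4] t 4.82 w 0.0239
hole px [317.4 239.7] box [  8   7  21  19 311] xy [ 0.5315 -0.1507  0.044 ] guess px (np.int64(315), np.int64(240))
shift cm [ 0.03  0.01 -0.15] turn [ 0.04 -0.05 -0.11] | pos [ 0.5312 -0.1506  0.1635] F [ 0.1 -0.   0.1] t 4.87 w 0.0243
```

Emit:
{"fn": "apply_moves", "kwargs": {"series": [[0, 0, 1, 0, 0, 0, 0], [0, 0, 2.6, 0, 0, 0, 0], [0, 0, 3.9, 0, 0, 0, 0], [0, 0, 4.5, 0, 0, 0, 0], [0, 0, 4.5, 0, 0, 0, 0]]}}

```text
time: 5.28
position: [0.5303, -0.1494, 0.1171]
tool_rot: [0.999, -0.035, -0.001, -0.0]
ft_force: [0.4, -0.4, -1.1]
grip_width: 0.024
```

Emit:
{"fn": "apply_moves", "kwargs": {"series": [[0, 0, 0.3, 0, 0, 0, 0], [0, 0, 0.5, 0, 0, 0, 0], [0, 0, 0.7, 0, 0, 0, 0], [0, 0, 0.9, 0, 0, 0, 0], [0, 0, 1.0, 0, 0, 0, 0]]}}

```text
time: 5.7
position: [0.5308, -0.1489, 0.1087]
tool_rot: [0.999, -0.035, 0.0, 0.0]
ft_force: [0.4, -0.2, -0.4]
grip_width: 0.0241
```

Run:
```python
from h import *
for i in range(3): go((.5315,-.1507,.165),np.radians(86));robot.camera("wrist")
```

```text
shift cm [ 0.09  0.18 -5.63] turn [ 0.02 -0.04 -0.  ] | pos [ 0.5308 -0.1489  0.1087] F [ 0.4 -0.2 -0.4] t 5.7 w 0.0241
shift cm [ 0.09  0.19 -5.65] turn [ 0.   -0.02 -0.  ] | pos [ 0.5307 -0.1488  0.1085] F [ 0.8 -1.7 -1.4] t 5.75 w 0.024
shift cm [ 0.1   0.2  -5.64] turn [-0.01 -0.   -0.  ] | pos [ 0.5306 -0.1486  0.1086] F [ 0.3 -1.2 -0.2] t 5.8 w 0.0241
```

Emit:
{"fn": "apply_moves", "kwargs": {"series": [[0.05, 0.05, 0.3, 0, 0, 0, 0], [0.08, 0.1, 0.6, 0, 0, 0, 0], [0.1, 0.15, 0.8, 0, 0, 0, 0], [0.1, 0.15, 1.0, 0, 0, 0, 0], [0.1, 0.15, 1.1, 0, 0, 0, 0]]}}

```text
time: 6.27
position: [0.5311, -0.1499, 0.0971]
tool_rot: [0.999, -0.035, -0.001, -0.0]
ft_force: [-0.1, 1.5, -0.3]
grip_width: 0.024
```

Emit:
{"fn": "apply_moves", "kwargs": {"series": [[0, 0, 0.1, 0, 0, 0, 0], [0, 0, 0.2, 0, 0, 0, 0], [0, 0, 0.3, 0, 0, 0, 0], [0, 0, 0.35, 0, 0, 0, 0], [0, 0, 0.4, 0, 0, 0, 0]]}}

```text
time: 6.68
position: [0.5314, -0.1503, 0.0936]
tool_rot: [0.999, -0.035, -0.0, -0.0]
ft_force: [-0.3, 1.4, -0.6]
grip_width: 0.0236
```

Run:
```python
from h import *
for i in range(3): go((.5315,-.1507,.165),np.radians(86));robot.camera("wrist")
```

```text
shift cm [ 0.01  0.04 -7.14] turn [-0.01  0.01  0.  ] | pos [ 0.5314 -0.1503  0.0936] F [-0.3  1.4 -0.6] t 6.68 w 0.0236
shift cm [ 0.01  0.04 -7.15] turn [-0.    0.01  0.  ] | pos [ 0.5314 -0.1503  0.0935] F [ 0.2  0.6 -1. ] t 6.73 w 0.0237
shift cm [ 0.01  0.03 -7.15] turn [0.01 0.   0.01] | pos [ 0.5314 -0.1504  0.0935] F [-0.2 -0.  -1.1] t 6.78 w 0.0239
```

Emit:
{"fn": "apply_moves", "kwargs": {"series": [[0, 0, 0.05, 0, 0, 0, 0], [0, 0, 0.1, 0, 0, 0, 0], [0, 0, 0.15, 0, 0, 0, 0], [0, 0, 0.2, 0, 0, 0, 0], [0, 0, 0.2, 0, 0, 0, 0]]}}

```text
time: 7.25
position: [0.5315, -0.1504, 0.0915]
tool_rot: [0.999, -0.035, 0.0, 0.0]
ft_force: [0.1, -0.1, -0.2]
grip_width: 0.0241
```

Emit:
{"fn": "apply_moves", "kwargs": {"series": [[0, 0, 0.1, 0, 0, 0, 0], [0, 0, 0.2, 0, 0, 0, 0], [0, 0, 0.3, 0, 0, 0, 0], [0, 0, 0.4, 0, 0, 0, 0], [0, 0, 0.4, 0, 0, 0, 0]]}}

```text
time: 7.67
position: [0.5315, -0.1504, 0.0874]
tool_rot: [0.999, -0.035, -0.0, 0.0]
ft_force: [0.5, 1.0, -1.7]
grip_width: 0.024
```

Emit:
{"fn": "apply_moves", "kwargs": {"series": [[0, 0, 0.15, 0, 0, 0, 0], [0, 0, 0.3, 0, 0, 0, 0], [0, 0, 0.45, 0, 0, 0, 0], [0, 0, 0.55, 0, 0, 0, 0], [0, 0, 0.6, 0, 0, 0, 0]]}}

```text
time: 8.08
position: [0.5316, -0.1504, 0.0825]
tool_rot: [0.999, -0.035, 0.0, 0.0]
ft_force: [-2.2, 1.0, 11.3]
grip_width: 0.0238
```

Emit:
{"fn": "apply_moves", "kwargs": {"series": [[0, 0, 0.05, 0, 0, 0, 0], [0, 0, 0.1, 0, 0, 0, 0], [0, 0, 0.1, 0, 0, 0, 0]]}}

```text
time: 8.33
position: [0.5316, -0.1504, 0.0825]
tool_rot: [0.999, -0.035, 0.0, 0.0]
ft_force: [-2.2, 1.3, 12.5]
grip_width: 0.024
```

Run:
```python
from h import *
s,ps=snap("scene","s6.png"); w,pw=snap("wrist","w6.png")
u,v=proj(ps,[.5315,-.15,.05])[0].astype(int); print(u,v)
a=cv2.resize(s[v-45:v+35,u-40:u+40],(400,400),interpolation=cv2.INTER_CUBIC)
u2,v2=proj(pw,[.5315,-.15,.05])[0].astype(int); print(u2,v2)
b=cv2.resize(w[v2-80:v2+80,u2-80:u2+80],(400,400))
cv2.imwrite("pics/c6.png",np.hstack([a,b]))
```

```text
259 278
316 286
```

View pics/c6.png

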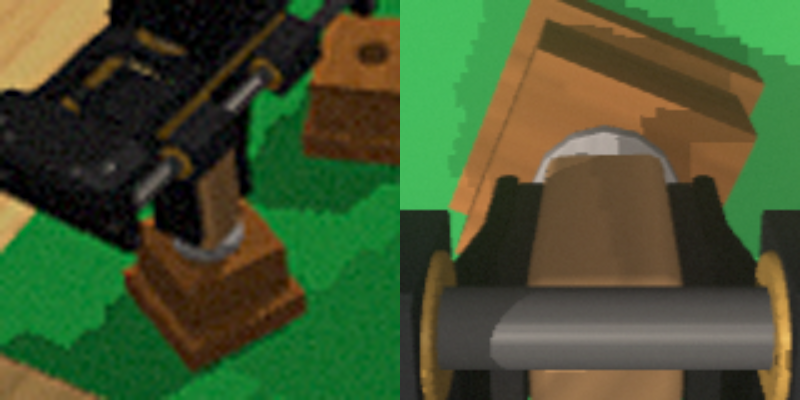

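Emit:
{"fn": "apply_moves", "kwargs": {"series": [[0, 0, -0.5, 0, 0, 0, 0], [0, 0, -1.5, 0, 0, 0, 0], [0, 0, -3, 0, 0, 0, 0], [0, 0, -5, 0, 0, 0, 0], [0, 0, -7, 0, 0, 0, 0]]}}

```text
time: 8.85
position: [0.5312, -0.1502, 0.1513]
tool_rot: [0.999, -0.035, -0.0, -0.0]
ft_force: [0.0, -0.5, -0.8]
grip_width: 0.0238
```

Emit:
{"fn": "apply_moves", "kwargs": {"series": [[0, 0, -1.2, 0, 0, 0, 0], [0, 0, -1.5, 0, 0, 0, 0], [0, 0, -1.5, 0, 0, 0, 0]]}}

```text
time: 9.1
position: [0.5322, -0.1507, 0.1668]
tool_rot: [0.999, -0.035, 0.001, 0.001]
ft_force: [0.3, 0.2, -1.4]
grip_width: 0.0239
```

Run:
```python
from h import *
for i in range(2):
    im,p=snap("wrist","w7.png")
    go((.5571,-.3550,.165),np.radians(86))
hole(im,p,[.5315,-.1507,.044],.044,16)
```

```text
shift cm [ 3.98 20.24  0.09] turn [ 0.01 -0.03 -0.  ] | pos [ 0.5315 -0.1504  0.1658] F [-0.4 -0.4 -1.5] t 9.15 w 0.0237
shift cm [ 4.03 20.25 -0.  ] turn [-0.02  0.06  0.  ] | pos [ 0.531  -0.1501  0.1651] F [ 0.2 -0.1 -1.2] t 9.2 w 0.0241
hole px [316.3 239.5] box [  5   8  20  19 304] xy [ 0.5311 -0.1494  0.044 ] guess px (np.int64(318), np.int64(239))
```

Emit:
{"fn": "apply_moves", "kwargs": {"series": [[0.4, 2, 0, 0, 0, 0, 0], [1.2, 6, 0, 0, 0, 0, 0], [2, 10, 0, 0, 0, 0, 0], [2.8, 14, 0, 0, 0, 0, 0], [3.5, 17.5, 0, 0, 0, 0, 0]]}}

```text
time: 9.62
position: [0.5538, -0.3294, 0.164]
tool_rot: [0.999, -0.035, -0.001, -0.0]
ft_force: [0.1, -0.8, -1.7]
grip_width: 0.0239
```

Emit:
{"fn": "apply_moves", "kwargs": {"series": [[0.4, 2, 0, 0, 0, 0, 0], [0.5, 2.7, 0, 0, 0, 0, 0], [0.5, 2.7, 0, 0, 0, 0, 0], [0.5, 2.7, 0, 0, 0, 0, 0], [0.5, 2.7, 0, 0, 0, 0, 0]]}}

```text
time: 10.03
position: [0.5566, -0.3522, 0.1647]
tool_rot: [0.999, -0.034, -0.001, -0.001]
ft_force: [0.1, 0.1, -1.2]
grip_width: 0.0241
```

Run:
```python
from h import *
for i in range(3):
    im,p=snap("wrist","w8.png")
    X=hole(im,p,[.5571,-.355,.045],.045,16)
    go((X[0],X[1],.165),np.radians(86))
```

```text
hole px [321.1 239.3] box [  6   8  22  19 281] xy [ 0.5564 -0.3547  0.045 ] guess px (np.int64(321), np.int64(238))
shift cm [-0.03  0.25  0.  ] turn [-0.11  0.11  0.1 ] | pos [ 0.5569 -0.3522  0.1651] F [-0.2  0.3 -0.6] t 10.08 w 0.0241
hole px [321.  239.4] box [  5   7  23  19 275] xy [ 0.5566 -0.3546  0.045 ] guess px (np.int64(321), np.int64(239))
shift cm [-0.04  0.22  0.04] turn [-0.08  0.07  0.11] | pos [ 0.5571 -0.3525  0.1654] F [ 0.1  0.2 -0.7] t 10.13 w 0.0241
hole px [320.6 239.7] box [  5   6  23  21 294] xy [ 0.5566 -0.3546  0.045 ] guess px (np.int64(321), np.int64(239))
shift cm [-0.06  0.19  0.06] turn [-0.05  0.05  0.1 ] | pos [ 0.5573 -0.3528  0.1656] F [-0.6  0.1 -0.7] t 10.18 w 0.0241
```

Emit:
{"fn": "apply_moves", "kwargs": {"series": [[0, 0.2, 1, 0, 0, 0, 0], [0, 0.2, 2.6, 0, 0, 0, 0], [0, 0.2, 3.8, 0, 0, 0, 0], [0, 0.2, 4.2, 0, 0, 0, 0], [0, 0.2, 4.2, 0, 0, 0, 0]]}}

```text
time: 10.6
position: [0.5562, -0.3555, 0.1216]
tool_rot: [0.999, -0.035, -0.002, -0.001]
ft_force: [0.2, 0.5, -1.1]
grip_width: 0.0238
```

Emit:
{"fn": "apply_moves", "kwargs": {"series": [[0, 0, 0.3, 0, 0, 0, 0], [0, 0, 0.6, 0, 0, 0, 0], [0, 0, 0.9, 0, 0, 0, 0], [0, 0, 1.1, 0, 0, 0, 0], [0, 0, 1.2, 0, 0, 0, 0]]}}

```text
time: 11.02
position: [0.5571, -0.3567, 0.1115]
tool_rot: [0.999, -0.035, -0.0, -0.0]
ft_force: [-0.2, -0.0, -1.6]
grip_width: 0.0239
```

Run:
```python
from h import *
go((.5569,-.3549,.0806),np.radians(86))
```

```text
shift cm [-0.03 -0.17  3.09] turn [-0.    0.   -0.01] | pos [ 0.5571 -0.3567  0.1115] F [-0.2 -0.  -1.6] t 11.02 w 0.0239
```

Emit:
{"fn": "apply_moves", "kwargs": {"series": [[0, -0.1, 0.3, 0, 0, 0, 0], [0, -0.15, 0.7, 0, 0, 0, 0], [0, -0.15, 1.1, 0, 0, 0, 0], [0, -0.15, 1.5, 0, 0, 0, 0], [0, -0.15, 1.8, 0, 0, 0, 0]]}}

```text
time: 11.43
position: [0.557, -0.3549, 0.0929]
tool_rot: [0.999, -0.035, -0.0, -0.0]
ft_force: [0.7, -0.5, -1.5]
grip_width: 0.0237
```

Emit:
{"fn": "apply_moves", "kwargs": {"series": [[0, 0, 0.3, 0, 0, 0, 0], [0, 0, 0.6, 0, 0, 0, 0], [0, 0, 0.8, 0, 0, 0, 0], [0, 0, 0.9, 0, 0, 0, 0], [0, 0, 0.9, 0, 0, 0, 0]]}}

```text
time: 11.85
position: [0.5572, -0.3551, 0.0843]
tool_rot: [0.999, -0.035, -0.0, -0.0]
ft_force: [0.4, 0.1, -1.3]
grip_width: 0.0242
```

Run:
```python
from h import *
go((.5569,-.3549,.0806),np.radians(86))
```

```text
shift cm [-0.03 -0.02  0.37] turn [-0.01  0.02 -0.  ] | pos [ 0.5572 -0.3551  0.0843] F [ 0.4  0.1 -1.3] t 11.85 w 0.0242
```

Emit:
{"fn": "apply_moves", "kwargs": {"series": [[0, 0, 0.1, 0, 0, 0, 0], [0, 0, 0.2, 0, 0, 0, 0], [0, 0, 0.25, 0, 0, 0, 0], [0, 0, 0.3, 0, 0, 0, 0], [0, 0, 0.35, 0, 0, 0, 0]]}}

```text
time: 12.27
position: [0.5573, -0.3551, 0.0811]
tool_rot: [0.999, -0.035, 0.0, 0.0]
ft_force: [-0.2, 0.3, -1.5]
grip_width: 0.0239
```

Emit:
{"fn": "apply_moves", "kwargs": {"series": [[0, 0, 0.05, 0, 0, 0, 0], [0, 0, 0.1, 0, 0, 0, 0], [0, 0, 0.1, 0, 0, 0, 0]]}}

```text
time: 12.52
position: [0.5573, -0.3552, 0.0806]
tool_rot: [0.999, -0.035, 0.0, 0.0]
ft_force: [-0.5, 0.6, 1.6]
grip_width: 0.0239
```

Emit:
{"fn": "apply_moves", "kwargs": {"series": [[0, 0, 0, 0, 0, 0, 1], [0, 0, 0, 0, 0, 0, 1], [0, 0, 0, 0, 0, 0, 1], [0, 0, 0, 0, 0, 0, 1], [0, 0, 0, 0, 0, 0, 1]]}}

```text
time: 12.93
position: [0.5573, -0.3552, 0.08]
tool_rot: [0.999, -0.035, -0.0, 0.0]
ft_force: [0.4, -0.9, -0.5]
grip_width: 0.0492
```

Emit:
{"fn": "apply_moves", "kwargs": {"series": [[0, 0, -1.5, 0, 0, 0, 1], [0, 0, -4, 0, 0, 0, 1], [0, 0, -7, 0, 0, 0, 1], [0, 0, -10, 0, 0, 0, 1], [0, 0, -12, 0, 0, 0, 1]]}}

```text
time: 13.35
position: [0.5581, -0.3559, 0.2031]
tool_rot: [0.999, -0.035, 0.001, 0.001]
ft_force: [-0.5, -0.8, 0.3]
grip_width: 0.0817
```

Run:
```python
from h import *
im,p=snap("wrist","w9.png")
print(proj(p,[[.557,-.355,.106],[.557,-.355,.045]]))
im2=cv2.imread("pics/w1.png")
cv2.imwrite("pics/c9.png",im)
go((.5311,-.1500,.165),np.radians(63.7))
go((.5311,-.1500,.165),np.radians(63.7+90))
```

```text
[[316.05699974 250.66990556]
 [316.29442745 229.08011599]]
shift cm [ -4.35 -20.5    4.03] turn [ 0.28 -0.57 22.31] | pos [ 0.5598 -0.3573  0.2071] F [ 0.3 -1.1  2.7] t 13.4 w 0.0838
shift cm [ -4.35 -20.5    4.03] turn [  0.64  -0.21 -67.69] | pos [ 0.5598 -0.3573  0.2071] F [ 0.3 -1.1  2.7] t 13.4 w 0.0838
```

View pics/c9.png

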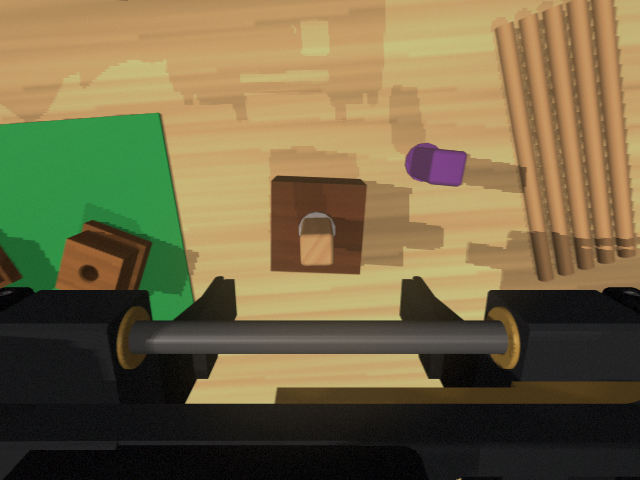

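Emit:
{"fn": "apply_moves", "kwargs": {"series": [[-0.5, -2, 0, 0, 0, 4, 1], [-1.3, -6, 0, 0, 0, 8, 1], [-2.1, -10, 0, 0, 0, 13, 1], [-2.9, -14, 0.5, 0, 0, 18, 1], [-3.7, -17.5, 1, 0, 0, 22.3, 1]]}}

```text
time: 13.82
position: [0.5318, -0.1758, 0.19]
tool_rot: [0.973, -0.23, 0.0, -0.0]
ft_force: [-0.2, -0.2, 0.5]
grip_width: 0.0869
```

Run:
```python
from h import *
go((.5311,-.1500,.19),np.radians(63.7))
```

```text
shift cm [-1.22 -2.28 -0.  ] turn [-0.03  0.   -0.25] | pos [ 0.5318 -0.1758  0.19  ] F [-0.2 -0.2  0.5] t 13.82 w 0.0869
```

Emit:
{"fn": "apply_moves", "kwargs": {"series": [[-0.8, -1.5, 0, 0, 0, 0, 1], [-1.2, -2.2, 0, 0, 0, 0, 1], [-1.2, -2.2, 0, 0, 0, 0, 1], [-1.2, -2.2, 0, 0, 0, 0, 1], [-1.2, -2.2, 0, 0, 0, 0, 1]]}}

```text
time: 14.23
position: [0.5325, -0.1546, 0.1903]
tool_rot: [0.974, -0.228, 0.001, 0.0]
ft_force: [0.4, -0.5, 0.1]
grip_width: 0.0868
```

Run:
```python
from h import *
for i in range(2):
    im,p=snap("wrist","w10.png")
    X=hole(im,p,[.5311,-.150,.044],.045,16)
    go((X[0],X[1],.038),np.radians(63.7))
u,v=proj(p,[.5311,-.15,.045])[0].astype(int);print(u,v)
cv2.imwrite("pics/c10.png",cv2.resize(im[v-100:v+100,u-100:u+100],(600,600)))
```

```text
hole px [312.3 235.1] box [  6   8  19  17 262] xy [ 0.5315 -0.1493  0.045 ] guess px (np.int64(313), np.int64(235))
shift cm [-0.34 -0.46 15.23] turn [ 0.02 -0.1  -0.09] | pos [ 0.5323 -0.1547  0.1903] F [-0.3 -0.2 -0.6] t 14.28 w 0.0868
hole px [312.2 235.1] box [  6   8  19  17 264] xy [ 0.5314 -0.1493  0.045 ] guess px (np.int64(313), np.int64(235))
shift cm [-0.32 -0.45 15.22] turn [ 0.02 -0.07 -0.1 ] | pos [ 0.5321 -0.1547  0.1902] F [ 0.6 -0.   0. ] t 14.33 w 0.087
313 235
```

View pics/c10.png

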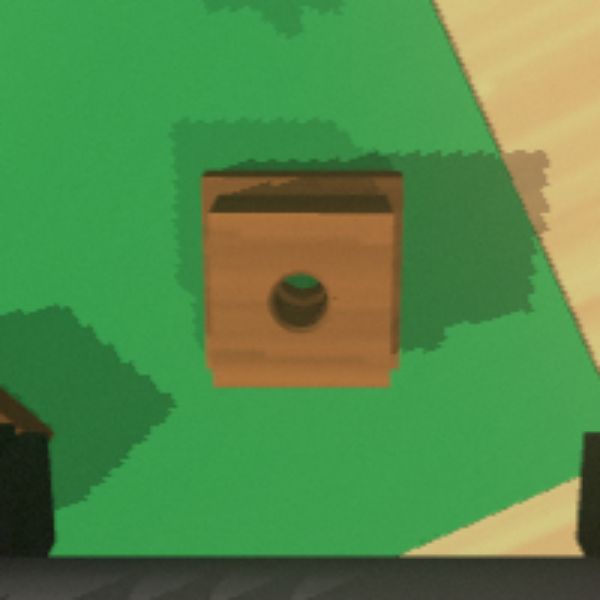

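Emit:
{"fn": "apply_moves", "kwargs": {"series": [[-0.1, -0.2, 2, 0, 0, 0, 1], [-0.3, -0.4, 5, 0, 0, 0, 1], [-0.3, -0.4, 8, 0, 0, 0, 1], [-0.3, -0.4, 10, 0, 0, 0, 1], [-0.3, -0.4, 10.5, 0, 0, 0, 1]]}}

```text
time: 14.75
position: [0.5288, -0.1483, 0.0818]
tool_rot: [0.974, -0.228, -0.003, -0.001]
ft_force: [-0.3, -0.8, 0.2]
grip_width: 0.0872
```

Emit:
{"fn": "apply_moves", "kwargs": {"series": [[0, 0, 0, 0, 0, 0, 1], [0, 0, 0, 0, 0, 0, 1], [0, 0, 0, 0, 0, 0, 1]]}}

```text
time: 15.0
position: [0.5318, -0.149, 0.0864]
tool_rot: [0.974, -0.228, 0.002, 0.0]
ft_force: [0.8, -0.4, 0.3]
grip_width: 0.087
```

Run:
```python
from h import *
go((.5314,-.1494,.039),np.radians(63.7)); im,p=snap("wrist","w11.png");go((.5314,-.1494,.039),np.radians(63.7))
hole(im,p,[.5314,-.1494,.044],.046,22)
```

```text
shift cm [-0.03  0.05  4.74] turn [ 0.   -0.18 -0.03] | pos [ 0.5318 -0.149   0.0864] F [ 0.8 -0.4  0.3] t 15.0 w 0.087
shift cm [-0.03  0.06  4.76] turn [ 0.   -0.2  -0.02] | pos [ 0.5318 -0.1489  0.0866] F [-1.1 -0.5  0.4] t 15.05 w 0.0869
hole px [318.3 282.2] box [ 10  16  27  20 366] xy [ 0.5306 -0.149   0.046 ] guess px (np.int64(318), np.int64(279))
```

Emit:
{"fn": "apply_moves", "kwargs": {"series": [[0, 0, 1, 0, 0, 0, 1], [0, 0, 2.5, 0, 0, 0, 1], [0, 0, 3.7, 0, 0, 0, 1], [0, 0, 4.4, 0, 0, 0, 1], [0, 0, 4.6, 0, 0, 0, 1]]}}

```text
time: 15.47
position: [0.5299, -0.1476, 0.0378]
tool_rot: [0.974, -0.227, -0.001, -0.0]
ft_force: [-1.0, 1.1, 0.4]
grip_width: 0.087
```

Emit:
{"fn": "apply_moves", "kwargs": {"series": [[0, 0, 0, 0, 0, 0, 0.6], [0, 0, 0, 0, 0, 0, 0.3], [0, 0, 0, 0, 0, 0, 0], [0, 0, 0, 0, 0, 0, 0], [0, 0, 0, 0, 0, 0, 0]], "newtons": 20}}

```text
time: 15.88
position: [0.5309, -0.1482, 0.0396]
tool_rot: [0.974, -0.227, 0.0, 0.0]
ft_force: [-0.4, -0.1, 0.4]
grip_width: 0.0617
```

Emit:
{"fn": "apply_moves", "kwargs": {"series": [[0, 0, 0, 0, 0, 0, 0], [0, 0, 0, 0, 0, 0, 0], [0, 0, 0, 0, 0, 0, 0], [0, 0, 0, 0, 0, 0, 0], [0, 0, 0, 0, 0, 0, 0]]}}

```text
time: 16.3
position: [0.5308, -0.1482, 0.0394]
tool_rot: [0.974, -0.227, 0.0, 0.0]
ft_force: [0.0, -1.1, 3.4]
grip_width: 0.0501
```

Run:
```python
from h import *
go((.5022,.3676,.15),np.radians(76))
```

```text
shift cm [-25.4  -44.97 -11.08] turn [ 1.000e-02 -3.000e-02 -1.229e+01] | pos [ 0.5308 -0.1482  0.0394] F [ 0.  -1.1  3.4] t 16.3 w 0.0501
```

Emit:
{"fn": "apply_moves", "kwargs": {"series": [[0, 0, -1, 0, 0, 0, 0], [0, 0, -3, 0, 0, 0, 0], [0, 0, -6, 0, 0, 0, 0], [0, 0, -9, 0, 0, 0, 0], [-1, -1.4, -11.5, 0, 0, 0, 0]]}}

```text
time: 16.72
position: [0.5295, -0.1335, 0.1563]
tool_rot: [0.974, -0.229, 0.002, 0.001]
ft_force: [0.7, -0.1, -1.3]
grip_width: 0.0499
```

Emit:
{"fn": "apply_moves", "kwargs": {"series": [[-1.7, -2.4, -0.6, 0, 0, 0, 0], [-4, -5.5, -0.6, 0, 0, 0, 0], [-6.3, -8.7, -0.6, 0, 0, 0, 0], [-8.6, -12, -0.6, 0, 0, 0, 0], [-10.9, -15.2, -0.6, 0, 0, 0, 0]]}}

```text
time: 17.13
position: [0.4966, 0.0552, 0.1606]
tool_rot: [0.974, -0.228, -0.0, -0.0]
ft_force: [1.4, 0.5, -1.4]
grip_width: 0.0497
```

Emit:
{"fn": "apply_moves", "kwargs": {"series": [[-2.3, -3.2, 0, 0, 0, 0, 0], [-4.6, -6.4, 0, 0, 0, 0, 0], [-6.9, -9.6, 0, 0, 0, 0, 0], [-9.2, -12.8, 0, 0, 0, 0, 0], [-11.5, -16, 0, 0, 0, 0, 0]]}}

```text
time: 17.55
position: [0.4642, 0.2498, 0.1605]
tool_rot: [0.974, -0.228, -0.0, 0.0]
ft_force: [0.6, -1.3, -2.2]
grip_width: 0.0498
```

Run:
```python
from h import *
go((.445,.37,.16),np.radians(90))
```

```text
shift cm [-7.04 -9.93  0.05] turn [ 1.00e-02  3.00e-02 -2.63e+01] | pos [0.4642 0.2498 0.1605] F [ 0.6 -1.3 -2.2] t 17.55 w 0.0498
```

Emit:
{"fn": "apply_moves", "kwargs": {"series": [[-2, -3, 0, 0, 0, -6, 0], [-4, -5.8, 0, 0, 0, -12, 0], [-6, -8.4, 0, 0, 0, -18, 0], [-6.8, -9.6, 0, 0, 0, -23, 0], [-6.9, -9.8, 0, 0, 0, -26.3, 0]]}}

```text
time: 17.97
position: [0.4456, 0.3697, 0.1604]
tool_rot: [1.0, 0.004, 0.0, -0.001]
ft_force: [0.5, -1.6, -1.4]
grip_width: 0.0499
```

Emit:
{"fn": "apply_moves", "kwargs": {"series": [[0, 0, 0, 0, 0, 0, 0], [0, 0, 0, 0, 0, 0, 0], [0, 0, 0, 0, 0, 0, 0]]}}

```text
time: 18.22
position: [0.4466, 0.3657, 0.1601]
tool_rot: [1.0, -0.001, -0.0, 0.0]
ft_force: [0.5, -1.4, -1.4]
grip_width: 0.0501
```

Run:
```python
from h import *
go((.505,.37,.16),np.radians(90))
im,p=snap("wrist","w12.png")
go((.505,.37,.16),np.radians(90))
print(proj(p,[[.505,.37,.033],[.505,.37,.004]]))
```

```text
shift cm [ 5.84 -0.44  0.01] turn [ 0.03  0.04 -0.1 ] | pos [0.4466 0.3657 0.1601] F [ 0.5 -1.4 -1.4] t 18.22 w 0.0501
shift cm [ 5.82 -0.46  0.01] turn [ 0.02  0.03 -0.12] | pos [0.4468 0.3655 0.1601] F [-1.   0.5 -0.5] t 18.27 w 0.0497
[[311.41216556 160.84145166]
 [312.03543025 158.34474673]]
```

View pics/w12.png

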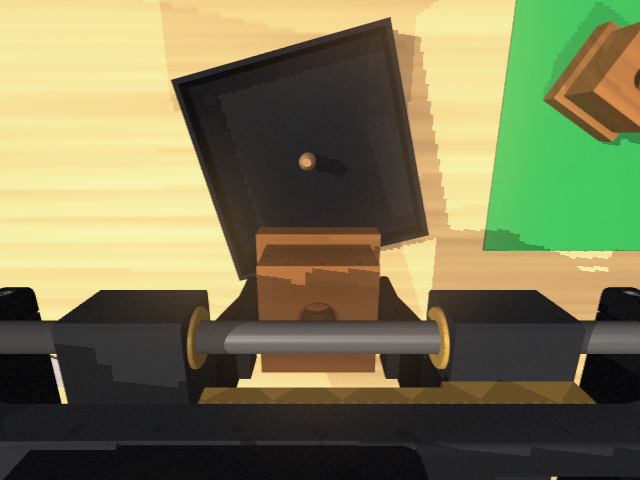

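Run:
```python
from h import *
for i in range(2):
    im,p=snap("wrist")
    r=im[140:185,285:330].astype(int); m=((r[...,2]-r[...,0])>40).astype(np.uint8)
    n,l,s,c=cv2.connectedComponentsWithStats(m); i=1+s[1:,4].argmax(); uv=c[i]+[285,140]
    X=cast(p,uv,.030)[0]; print(uv,s[i],X.round(4)); go((X[0],X[1],.16),np.radians(90))
```

```text
[306.41552511 161.08675799] [ 14  13  16  18 219] [0.5048 0.3736 0.03  ]
shift cm [ 5.79 -0.83  0.01] turn [ 0.02  0.03 -0.12] | pos [0.447  0.3655 0.1602] F [-0.   0.3 -1.7] t 18.32 w 0.0499
[306.48       161.34222222] [ 14  13  16  18 225] [0.5048 0.3736 0.03  ]
shift cm [ 5.78 -0.82  0.01] turn [ 0.01  0.02 -0.11] | pos [0.447  0.3655 0.1602] F [-0.8 -0.5 -1.5] t 18.37 w 0.0499
```

Emit:
{"fn": "apply_moves", "kwargs": {"series": [[0.5, -0.2, 1, 0, 0, 0, 0], [1.2, -0.5, 2.5, 0, 0, 0, 0], [1.8, -0.8, 4, 0, 0, 0, 0], [2.1, -0.8, 4.8, 0, 0, 0, 0], [2.2, -0.8, 5, 0, 0, 0, 0]]}}

```text
time: 18.78
position: [0.4688, 0.3735, 0.1079]
tool_rot: [1.0, -0.001, -0.001, 0.001]
ft_force: [-0.2, -0.2, -2.4]
grip_width: 0.0499
```

Emit:
{"fn": "apply_moves", "kwargs": {"series": [[0, 0, 0, 0, 0, 0, 0], [0, 0, 0, 0, 0, 0, 0], [0, 0, 0, 0, 0, 0, 0]]}}

```text
time: 19.03
position: [0.469, 0.3744, 0.1107]
tool_rot: [1.0, -0.0, 0.0, -0.0]
ft_force: [0.1, 0.4, -1.0]
grip_width: 0.0499
```

Run:
```python
from h import *
for i in range(2):
    im,p=snap("wrist","w13.png")
    u,v=proj(p,[.5048,.3736,.03])[0].astype(int); x0,y0=u-25,v-25
    r=im[y0:v+25,x0:u+25].astype(int); m=((r[...,2]-r[...,0])>40).astype(np.uint8)
    n,l,s,c=cv2.connectedComponentsWithStats(m); i=1+np.argmin(np.hypot(*(c[1:]-25).T)); uv=c[i]+[x0,y0]
    X=cast(p,uv,.030)[0]; print((u,v),uv.round(1),s[i],X.round(4)); go((X[0]-.0007,X[1],.11),np.radians(90))
```

```text
(np.int64(318), np.int64(202)) [318.4 200.7] [ 16  12  20  24 375] [0.5061 0.3738 0.03  ]
shift cm [3.64 0.07 0.09] turn [-0.03 -0.06 -0.  ] | pos [0.469  0.3745 0.1109] F [-0.1 -0.  -2.1] t 19.08 w 0.0497
(np.int64(318), np.int64(202)) [318.7 200.7] [ 17  12  19  24 371] [0.5061 0.3737 0.03  ]
shift cm [3.64 0.08 0.09] turn [-0.03 -0.06 -0.  ] | pos [0.469  0.3745 0.1109] F [-0.2 -0.3 -0.8] t 19.13 w 0.05
```

Emit:
{"fn": "apply_moves", "kwargs": {"series": [[0.6, 0, 0, 0, 0, 0, 0], [1.6, 0.05, 0, 0, 0, 0, 0], [2.7, 0.07, 0, 0, 0, 0, 0], [3.4, 0.07, 0, 0, 0, 0, 0], [3.55, 0.07, 0, 0, 0, 0, 0]]}}

```text
time: 19.55
position: [0.5073, 0.3737, 0.1104]
tool_rot: [1.0, -0.001, 0.001, -0.001]
ft_force: [0.6, 0.4, -0.8]
grip_width: 0.0499
```

Emit:
{"fn": "apply_moves", "kwargs": {"series": [[0, 0, 0.5, 0, 0, 0, 0], [0, 0, 1.2, 0, 0, 0, 0], [0, 0, 2, 0, 0, 0, 0], [0, 0, 2.6, 0, 0, 0, 0], [0, 0, 2.8, 0, 0, 0, 0]]}}

```text
time: 19.97
position: [0.5028, 0.3731, 0.0802]
tool_rot: [1.0, 0.0, -0.002, 0.001]
ft_force: [0.0, 0.3, -1.4]
grip_width: 0.0498
```

Emit:
{"fn": "apply_moves", "kwargs": {"series": [[0, 0, 0, 0, 0, 0, 0], [0, 0, 0, 0, 0, 0, 0], [0, 0, 0, 0, 0, 0, 0]]}}

```text
time: 20.22
position: [0.5045, 0.3738, 0.0823]
tool_rot: [1.0, 0.0, 0.0, -0.0]
ft_force: [0.3, -0.3, -1.0]
grip_width: 0.0498
```

Run:
```python
from h import *
go((.5045,.3736,.041),np.radians(90)); robot.camera("wrist"); go((.5045,.3736,.041),np.radians(90))
```

```text
shift cm [-0.    0.02  4.13] turn [-0.01 -0.02  0.01] | pos [0.5045 0.3738 0.0823] F [ 0.3 -0.3 -1. ] t 20.22 w 0.0498
shift cm [-0.01  0.03  4.15] turn [-0.02 -0.04  0.01] | pos [0.5046 0.3739 0.0825] F [ 0.3 -1.  -0.9] t 20.27 w 0.0499
```

Emit:
{"fn": "apply_moves", "kwargs": {"series": [[0, 0, 0.3, 0, 0, 0, 0], [0, 0, 0.6, 0, 0, 0, 0], [0, 0, 0.9, 0, 0, 0, 0], [0, 0, 1.1, 0, 0, 0, 0], [0, 0, 1.2, 0, 0, 0, 0]]}}

```text
time: 20.68
position: [0.5041, 0.3735, 0.0696]
tool_rot: [1.0, -0.0, -0.0, 0.0]
ft_force: [-0.3, -0.3, -0.7]
grip_width: 0.05
```

Emit:
{"fn": "apply_moves", "kwargs": {"series": [[0, 0, 0.1, 0, 0, 0, 0], [0, 0, 0.2, 0, 0, 0, 0], [0, 0, 0.3, 0, 0, 0, 0], [0, 0, 0.4, 0, 0, 0, 0], [0, 0, 0.4, 0, 0, 0, 0]]}}

```text
time: 21.1
position: [0.5043, 0.3736, 0.066]
tool_rot: [1.0, 0.0, -0.0, 0.0]
ft_force: [-0.3, 0.0, -1.3]
grip_width: 0.0499
```

Run:
```python
from h import *
go((.5045,.3736,.041),np.radians(90)); print(robot.get_obs()["moment"])
```

```text
shift cm [ 0.02 -0.    2.5 ] turn [0.01 0.01 0.  ] | pos [0.5043 0.3736 0.066 ] F [-0.3  0.  -1.3] t 21.1 w 0.0499
[ 0.04536349 -0.03845315  0.01697298]
```

Emit:
{"fn": "apply_moves", "kwargs": {"series": [[0, 0, 0.1, 0, 0, 0, 0], [0, 0, 0.2, 0, 0, 0, 0], [0, 0, 0.3, 0, 0, 0, 0], [0, 0, 0.4, 0, 0, 0, 0], [0, 0, 0.5, 0, 0, 0, 0]]}}

```text
time: 21.52
position: [0.5038, 0.3735, 0.0609]
tool_rot: [1.0, -0.0, -0.001, 0.0]
ft_force: [-1.7, -0.0, -0.2]
grip_width: 0.0496
```

Emit:
{"fn": "apply_moves", "kwargs": {"series": [[0, 0, 0.1, 0, 0, 0, 0], [0, 0, 0.2, 0, 0, 0, 0], [0, 0, 0.3, 0, 0, 0, 0], [0, 0, 0.4, 0, 0, 0, 0], [0, 0, 0.5, 0, 0, 0, 0]]}}

```text
time: 21.93
position: [0.5039, 0.3735, 0.0559]
tool_rot: [1.0, -0.0, -0.001, 0.0]
ft_force: [-2.5, 0.2, -0.4]
grip_width: 0.05
```

Emit:
{"fn": "apply_moves", "kwargs": {"series": [[-0.05, 0, 0.2, 0, 0, 0, 0], [-0.05, 0, 0.4, 0, 0, 0, 0], [-0.05, 0, 0.6, 0, 0, 0, 0], [-0.05, 0, 0.8, 0, 0, 0, 0], [-0.05, 0, 0.9, 0, 0, 0, 0]]}}

```text
time: 22.35
position: [0.5038, 0.3736, 0.0467]
tool_rot: [1.0, -0.0, -0.0, 0.0]
ft_force: [-1.5, 0.4, -0.2]
grip_width: 0.0501
```

Emit:
{"fn": "apply_moves", "kwargs": {"series": [[0, 0, 0.1, 0, 0, 0, 0], [0, 0, 0.2, 0, 0, 0, 0], [0, 0, 0.25, 0, 0, 0, 0], [0, 0, 0.3, 0, 0, 0, 0], [0, 0, 0.35, 0, 0, 0, 0]]}}

```text
time: 22.77
position: [0.5038, 0.3736, 0.0436]
tool_rot: [1.0, 0.0, -0.0, 0.0]
ft_force: [-2.5, 0.5, 0.3]
grip_width: 0.0493
```

Emit:
{"fn": "apply_moves", "kwargs": {"series": [[0, 0, 0.05, 0, 0, 0, 0], [0, 0, 0.1, 0, 0, 0, 0], [0, 0, 0.15, 0, 0, 0, 0], [0, 0, 0.15, 0, 0, 0, 0]]}}

```text
time: 23.1
position: [0.5038, 0.3736, 0.042]
tool_rot: [1.0, 0.0, -0.0, 0.0]
ft_force: [-2.7, 1.2, 0.7]
grip_width: 0.0502
```

Emit:
{"fn": "apply_moves", "kwargs": {"series": [[0, 0, 0.05, 0, 0, 0, 0], [0, 0, 0.1, 0, 0, 0, 0], [0, 0, 0.1, 0, 0, 0, 0]]}}

```text
time: 23.35
position: [0.5037, 0.3736, 0.041]
tool_rot: [1.0, -0.0, -0.0, 0.0]
ft_force: [-2.3, -0.1, -0.2]
grip_width: 0.0498
```

Emit:
{"fn": "apply_moves", "kwargs": {"series": [[0, 0, 0.05, 0, 0, 0, 0], [0, 0, 0.1, 0, 0, 0, 0], [0, 0, 0.1, 0, 0, 0, 0]]}}

```text
time: 23.6
position: [0.5037, 0.3736, 0.0405]
tool_rot: [1.0, 0.0, -0.0, 0.0]
ft_force: [-3.6, -0.6, 3.9]
grip_width: 0.0499
```

Emit:
{"fn": "apply_moves", "kwargs": {"series": [[0, 0, 0, 0, 0, 0, 0.85], [0, 0, 0, 0, 0, 0, 0.85], [0, 0, 0, 0, 0, 0, 0.85], [0, 0, 0, 0, 0, 0, 0.85], [0, 0, -0.2, 0, 0, 0, 0.85]]}}

```text
time: 24.02
position: [0.5043, 0.3736, 0.0419]
tool_rot: [1.0, -0.0, 0.0, -0.0]
ft_force: [-0.9, 0.8, 0.9]
grip_width: 0.0715
```

Emit:
{"fn": "apply_moves", "kwargs": {"series": [[0, 0, -1, 0, 0, 0, 0.85], [0, 0, -3, 0, 0, 0, 0.85], [0, 0, -6, 0, 0, 0, 0.85], [0, 0, -10, 0, 0, 0, 0.85], [0, 0, -14, 0, 0, 0, 0.85]]}}

```text
time: 24.43
position: [0.5033, 0.3733, 0.1835]
tool_rot: [1.0, -0.0, -0.001, 0.0]
ft_force: [0.2, 0.6, 0.6]
grip_width: 0.074
```

Emit:
{"fn": "apply_moves", "kwargs": {"series": [[-2, 1, -1, 0, 0, 0, 1], [-5, 3, -1, 0, 0, 0, 1], [-8, 5, -1, 0, 0, 0, 1], [-9, 6, -1, 0, 0, 0, 1], [-9, 6, -1, 0, 0, 0, 1]]}}

```text
time: 24.85
position: [0.4098, 0.3115, 0.1928]
tool_rot: [1.0, 0.0, -0.002, 0.001]
ft_force: [0.2, -0.3, -0.6]
grip_width: 0.0868
```

Run:
```python
from h import *
w,pw=snap("wrist","w14.png"); t,pt=snap("top","t14.png"); s,ps=snap("scene","s14.png")
go((.5045,.3736,.041),np.radians(90))
u,v=proj(pw,[.505,.373,.03])[0].astype(int); print(u,v)
v0=max(v-110,0);u0=min(max(u-130,0),380)
a=cv2.resize(w[v0:v0+195,u0:u0+260],(400,300))
u,v=proj(ps,[.505,.373,.03])[0].astype(int); b=cv2.resize(s[v-40:v+35,u-50:u+50],(400,300),interpolation=cv2.INTER_CUBIC)
c=cv2.resize(t[150:350,100:500],(600,300)); 
d=cv2.resize(s[300:420,160:260],(200,300))
cv2.imwrite("pics/c14.png",np.vstack([np.hstack([a,b]),np.hstack([c,d])]))
```

```text
shift cm [ 8.83 -5.89 15.25] turn [-0.1  -0.2  -0.02] | pos [0.4156 0.3144 0.1931] F [0.5 0.  0.3] t 25.0 w 0.0868
240 110
```

View pics/c14.png

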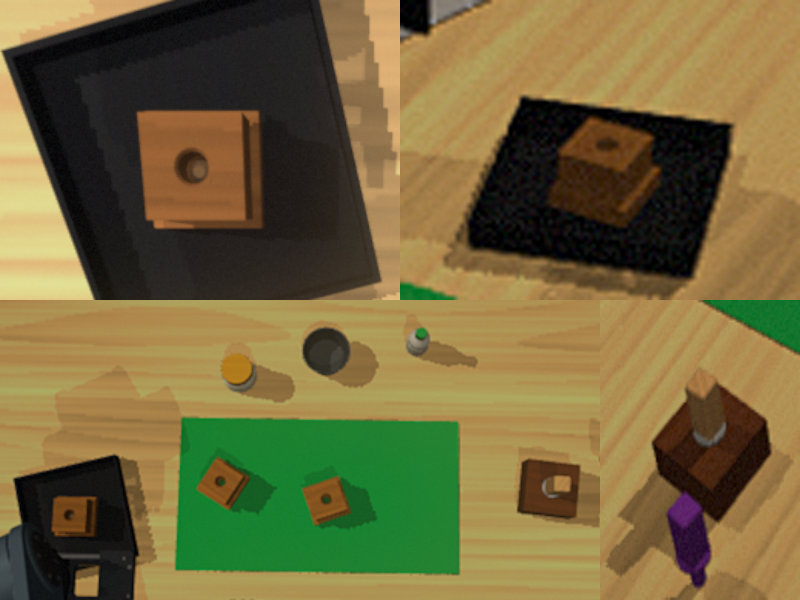

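```bash
python3 -c "
from rig import robot
print(robot.hand_in())"
```

```text
the job is handed in; nothing more can be done
None
```

The job is done and handed in at about 25 s of the 72 s allowed.

- **Finding the good base:** I tried the gauge first in the base nearest its stand. It passed the 20–23 mm bush depth with no resistance and went fully home, so the other two bases were never touched. The highest push I read was 12.5 N, as the collar seated.
- **Gauge:** it is back in its stand. It met the top at the same height it was picked up from, and the camera shows the collar seated.
- **Placing the base:** I lowered it over the post with about 4 N at contact and up to 4 N sideways, and released it.

**Last checks:** the final pictures show the base upright and flat on the tray floor with the post inside its hole. The two tight bases and the jar, tin and bottle look as they did in the first picture. The gripper was open and clear of everything.

**Disagreements:**
- The top camera's positions were off from the wrist camera's by 2–4 mm, so I used the wrist camera for the fits.
- The gauge seated in the base about 2–3 mm higher than the stated sizes imply. I put that down to the thickness of the mat.
- The good base may have been nudged 1–2 mm while I was trying the gauge.

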